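# Nudge the sample disc into the spectrometer recess and close the shutter

### The arm

A 6-joint arm with a two-finger parallel gripper is mounted at the origin on the work surface. World frame = base frame: x ahead of the robot, y to its left, z up, the work surface at z = 0. Lengths are in m, angles in rad, forces in N, time in s.
With the tool pointing down it reaches from about 0.35 to 0.775 m from the base axis. Payload 5.5 kg.
Tool frame: the origin (TCP) lies on the front face of the gripper's body, between the roots of the fingers; the fingertips stand 73 mm ahead of it and the grasp point (between the pads) lies 54 mm ahead of it (manip.tip_reach is the distance from the TCP to the fingertips, in m); z points along the fingers, x is the direction in which the jaws open and shut, and the axes are right-handed (so a half turn about z gives the same grasp; the last joint's range is limited). The gripper opens to 85 mm and grips with 20 to 120 N. Pads are 22 mm wide; open, the fingers measure 114 mm over their backs; the gripper's body (76 mm by 85 mm) begins 54 mm behind the grasp point. The pads swing forward as they close: fully open they stand 13 mm farther back than shut.
Start: joints at [1.157, 0.313, 0.046, 1.304, 0, 1.431], TCP at [0.155, 0.554, 0.304] pointing down, gripper open.
Joint ranges: [-2.76, 2.76], [-0.86, 1.69], [-1.03, 1.26], [-2.2, 2.34], [-1.47, 1.5], [-3.14, 3.14]. Speed limits (rad/s): [2.57, 2.57, 3.14, 3.14, 3.14, 3.14].

### API

Orientations are given as a rotation vector (axis times angle).
In Python, from cell import monitor, grab_frame, manip, boxes_of, regions_of, landmark_of gives the robot as it stands.
- The arm moves only by the tool play_rows, never from a script. Its argument "deltas" is a list that holds one entry, the list of rows, each a list of 4 numbers: the shift along the tool's x, y, z in mm, then the turn about the tool's z in rad. A call has 1 to 20 rows; each row is the pose to reach, as a shift and turn from the pose commanded when the call began, along the tool's axes at that moment; what a row does not reach only later rows make up. A row lasts 1/10 s, in which the tool goes at most 50 mm and 8.59 degrees, less where a joint would pass 70% of its speed; a pose out of reach is approached as far as the arm can. A call with a gripper value outside its range is refused whole. "hand" is the finger opening in mm, from 0 to 85.4, set as the call begins (left out, the last holds). The fingers move at their own pace and stop on an object; "squeeze" is the grip in N (left out, the last holds). Time passes only in rows, so rows that repeat a pose let the fingers close. It gives the time, the measured TCP pose, the force and the opening at its end, in the units of the state.
- monitor.sense(): the state, without advancing time (a new reading comes with each control period).
- grab_frame(name): name is "scene" or "side" or "wrist"; returns a dict with "img" (480x640x3 uint8, red, green, blue), "intrinsics" (3x3 intrinsics, pixels), "rvec" (rotation vector, rad) and "tvec" (3), from world to camera coordinates, as OpenCV has them; the wrist camera has in their place "T_tool_cam" (4x4, takes a point from camera to tool coordinates, whose origin is the TCP and whose axes are the tool frame's). Camera axes: x right, y down, z forward; pixel columns grow to the right and rows downward; lengths in m; the calibration is good to about 2 mm. A picture is of the moment at which its call begins: read the wrist's pose just before it. There is no depth.
- manip.finish_job(): hands the job in, once; it reports no verdict.
Trained networks look in the newest picture that a camera, given by its name, has taken for a name from the list of things; names that differ only in an ending like _2 or _b are one class to them, and where a whole thing is asked for, a point or a joint stands for the part that bears it (a point fixed in the world has none). Each returns a list of dicts, best first, with "p" (0 to 1); they miss things now and then, are a little off and sometimes report something else, mostly with a low value. They report only what shows in the picture. A call takes as long as a camera call. They do not tell look-alikes from the thing itself.
- boxes_of(target, camera): "at" ([x, y, z] in m, in the coordinates of the camera as it stood for that picture, good to about 4 mm: the middle of the surface that is visible of it).
- regions_of(target, camera): "mask" (480x640 bool, what is visible of it).
- landmark_of(target, camera): "at" ([x, y, z] in m, in the coordinates of the camera as it stood for that picture, good to about 4 mm: a listed point, or the origin of a listed thing).
The state is a dict: "time": time; "joint_positions": joint angles; "joint_velocities": joint speeds; "joint_torque": joint torques, N m; "ee_pos": TCP position; "orientation": TCP orientation; "ft_force": force on the tool from outside, world axes, zero at the start; "torque": the same for the moment, N m; "finger_gap": finger opening in m.
Only numpy, scipy, OpenCV 4.12 (cv2) and the standard library are available. Lean on these libraries where they do the work, as an engineer would, in place of code of your own. Each camera call takes 0.05 s, during which the arm holds its last target. There are 200 camera calls.

### The job

With the fingertips, push the silver-and-white sample disc across the black deck until it drops flat into the round blue-floored recess, then push the shutter's orange tab until the shutter is fully closed over it. Only push: do not pick up or lift the sample, and do not start closing the shutter before the sample is down. Leave the copper reference disc and everything else where they are.

Things in the scene. Friction and masses are not known exactly. Their poses are not given: they have to be found in the camera images.
- station: Fixed black sample station, turned up to 0.4 rad. Origin: centre of its underside, below the recess; z up. Flat deck 160 mm (x) by 310 mm (y), top 40 mm above the origin. Discs start on its -y side; shutter parked on its +y side between two rails (x = +-37.5 mm, y = 32 to 152 mm, 9 mm high). White housing with keys, 62 mm high, along the +x edge (x = 81 to 171 mm).
- seat (a point): Centre of the blue floor of the one round recess in the deck: 46 mm across, 10 mm deep, so this point is 10 mm below the deck top, at the station's x = y = 0. Same axes as the station.
- sample: The sample: loose flat disc, silver aluminium ring with a white face, 40 mm diameter, 8 mm thick, about 35 g. Origin: centre of its underside. It lies on the deck at first, 60 to 110 mm from the recess; seated, its underside is on the recess floor and its top is 2 mm below the deck.
- reference: The reference disc: all copper, same size as the sample, loose on the deck 65 mm or more from it. Origin: centre of its underside. Stays where it is. The sample and the reference may swap sides.
- shutter (a joint): Sliding shutter of the recess (m): starts at 0 to 0.010 (open), 0.070 = closed against its stop, covering the recess. Aluminium plate 66 mm wide, 100 mm long, 4 mm thick, 1.5 mm above the deck, closing towards the station's -y; about 1.5 N of friction, no spring, stays where left.
- tab (a point): Centre of the orange upright tab that stands across the shutter plate: 50 mm wide (station x), 8 mm thick (station y), reaching from 5 to 30 mm above the deck; the point is 17.5 mm above the deck. The plate runs on 15 mm beyond the tab's centre on the +y side. Push the tab's +y face towards -y to close.
- weight: Brass knob weight, 26 mm diameter, 37 mm high, standing on the deck's corner at the shutter's -x side. Origin: centre of its underside. Bystander.
- cupel_a: White cupel (small cup), 36 mm diameter, 28 mm high, on the bench on the robot's side of the station. Origin: centre of its underside. Bystander.
- cupel_b: Another such cupel beside it. Bystander.
- beaker: Glass beaker, 68 mm diameter, 90 mm high, on the bench to the right of the station. Origin: centre of its underside. Bystander.
- scoop: Metal sample spoon 180 mm long, lying on the bench to the right. Bystander.
- jar: Jar, 60 mm diameter, 90 mm high, on the bench to the left. Origin: centre of its underside. Bystander.
There are look-alikes about, which are no part of the job. Leave any pink or red look-alike of the sample alone.

How it is judged:
By the outcome, as a careful person would: the job done as asked, in the order asked, and still so for the second after the job is handed in, with the robot touching nothing.
It also fails if it takes over 51 s, if anything falls off the work surface, if the arm or the gripper's body presses on something with over 40 N, if the wrist force passes 120 N, or if a joint passes its speed limit or range.

## Working session

There is one attempt and no reset: what is moved stays moved. The work goes in short steps, Python scripts to look and compute and a tool call to move; the robot and the scene stay as the last step left them, time stands still between calls to the robot, and variables do not carry over. Pictures are saved under pics/ and viewed, about 8 in all and at most 12, crops included, and the job is handed in when it is done.

Besides the shell and the picture viewer there is one more tool, called after "Request:" by a JSON object that holds its "api" and its "payload", one argument or row to a line. play_rows: Moves the arm, as the interface text tells. Its arguments: {"type":"object","properties":{"deltas":{"type":"array","items":{"type":"array","items":{"type":"array","items":{"type":"number"}}}},"hand":{"type":"number"},"squeeze":{"type":"number"}},"required":["deltas"]}

```bash
mkdir -p pics; ls; cat > h.py <<'E'
import numpy as np, cv2
from cell import monitor, grab_frame, manip, boxes_of, regions_of, landmark_of
def T(rv,t):
    M=np.eye(4);M[:3,:3]=cv2.Rodrigues(np.array(rv,float))[0];M[:3,3]=t;return M
def frame(n):
    s=monitor.sense();f=grab_frame(n)
    if n=="wrist": W=T(s["orientation"],s["ee_pos"])@np.array(f["T_tool_cam"])
    else: W=np.linalg.inv(T(f["rvec"],f["tvec"]))
    return f["img"],np.array(f["intrinsics"]),W   # W: cam->world
def save(img,n): cv2.imwrite("pics/"+n,img[...,::-1])
def tow(W,p): return (W@np.append(p,1))[:3]
def ray(K,W,uv,z):
    d=W[:3,:3]@np.linalg.solve(K,[uv[0],uv[1],1]);o=W[:3,3];return o+d*(z-o[2])/d[2]
def proj(K,W,p):
    c=np.linalg.inv(W)@np.append(p,1);q=K@c[:3];return q[:2]/q[2]
E
python3 - <<'E'
from h import *
s=monitor.sense();print({k:np.round(v,3) for k,v in s.items()},manip.tip_reach)
ims=[]
for c in("scene","side","wrist"):
    img,K,W=frame(c);save(img,c+"0.png");ims.append(img)
    print(c,"cam at",W[:3,3].round(3),"K",K[0,0].round())
    for n in("station","seat","sample","reference","tab","weight"):
        print(n,[(tow(W,d["at"]).round(4).tolist(),round(d["p"],2),proj(K,W,tow(W,d["at"])).round().tolist()) for d in landmark_of(n,c)[:3]])
E
```

```text
pics
{'time': np.float64(0.0), 'joint_positions': array([ 1.157,  0.314,  0.045,  1.304, -0.   ,  1.431]), 'joint_velocities': array([-0.002, -0.   , -0.001,  0.   , -0.003, -0.   ]), 'joint_torque': array([-1.0000e-03, -4.8062e+01,  2.9853e+01,  2.0000e-02, -0.0000e+00,
       -0.0000e+00]), 'ee_pos': array([0.155, 0.553, 0.303]), 'orientation': array([ 2.503e+00,  1.897e+00, -2.000e-03]), 'ft_force': array([-0.207, -0.463, -0.404]), 'torque': array([-0.013,  0.006, -0.02 ]), 'finger_gap': np.float64(0.086)} 0.0726
scene cam at [ 1.072 -0.236  0.846] K 486.0
station [([0.5875, 0.0244, 0.0037], 0.81, [332.0, 264.0])]
seat [([0.5868, 0.0275, 0.0294], 0.67, [334.0, 256.0])]
sample [([0.582, -0.071, 0.0402], 0.83, [288.0, 269.0]), ([0.6167, -0.2064, 0.0007], 0.75, [231.0, 319.0]), ([0.5302, -0.2096, 0.0002], 0.57, [216.0, 285.0])]
reference [([0.6548, -0.0602, 0.0378], 0.53, [308.0, 297.0]), ([0.5806, -0.4072, -0.0006], 0.35, [123.0, 345.0])]
tab [([0.558, 0.1337, 0.0554], 0.69, [374.0, 220.0])]
weight [([0.5072, 0.0873, 0.0408], 0.51, [342.0, 215.0])]
side cam at [ 0.325 -1.237  0.946] K 590.0
station [([0.5969, 0.0235, -0.0027], 0.78, [359.0, 254.0])]
seat [([0.5855, 0.0222, 0.0272], 0.66, [355.0, 246.0])]
sample [([0.5787, -0.075, 0.0334], 0.67, [359.0, 266.0]), ([0.6182, -0.206, 0.0024], 0.63, [386.0, 308.0]), ([0.5277, -0.2082, -0.0024], 0.54, [348.0, 314.0])]
reference [([0.6548, -0.059, 0.0389], 0.53, [388.0, 258.0]), ([0.4623, 0.002, -0.002], 0.36, [310.0, 263.0])]
tab [([0.5567, 0.1379, 0.0585], 0.68, [338.0, 214.0])]
weight [([0.5119, 0.0837, 0.0392], 0.65, [325.0, 231.0]), ([0.5871, -0.4106, -0.0062], 0.44, [393.0, 377.0])]
wrist cam at [0.078 0.575 0.374] K 353.0
station []
seat []
sample []
reference []
tab []
weight []
```

View pics/scene0.png

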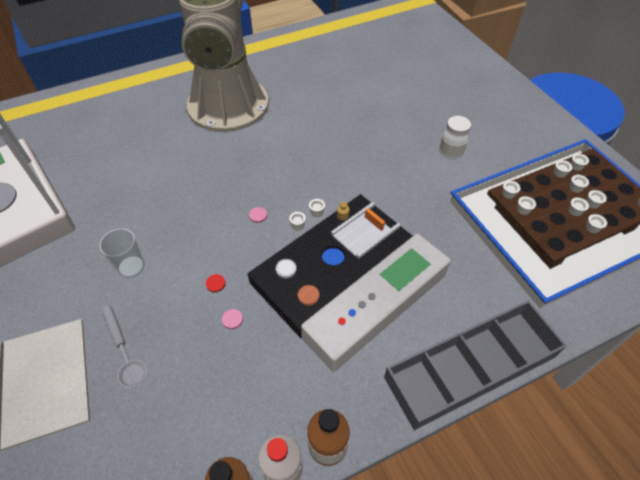

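View pics/wrist0.png

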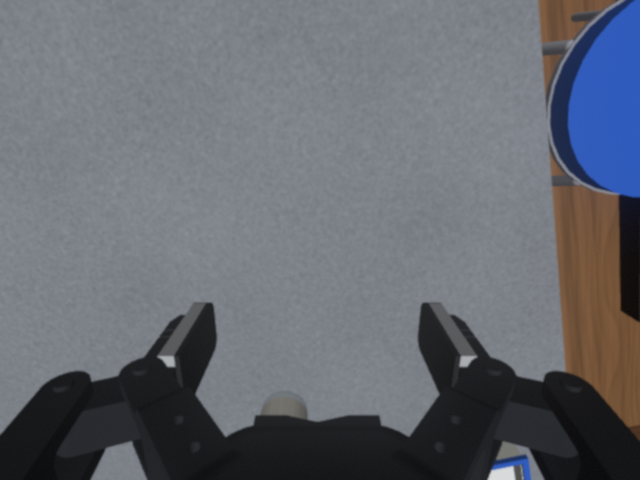

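Scene: the white-faced silver disc at (286,268) lies on the deck and is the sample. The copper disc at (308,295) is the reference. The red and pink discs at (215,283), (232,319) and (258,214) are on the bench, so they are look-alikes. The seat is at (333,257) and the orange tab at (375,218). I'll move above the station for a close look.

Request:
{"api": "play_rows", "payload": {
  "deltas": [
    [[-26,29,0,0.065],[-52,59,0,0.13],[-77,88,0,0.195],[-103,117,0,0.26],[-129,147,0,0.325],[-155,176,0,0.39],[-180,205,0,0.455],[-206,234,0,0.52],[-232,264,0,0.585],[-258,293,0,0.65],[-283,322,0,0.715],[-309,352,0,0.78],[-335,381,0,0.845],[-361,410,0,0.91],[-386,440,0,0.975],[-412,469,0,1.04],[-438,498,0,1.105],[-464,527,0,1.17],[-490,557,0,1.24],[-515,586,0,1.3]]
  ],
  "hand": 24
}}

```text
time: 3.05
ee_pos: [0.5811, -0.1023, 0.3039]
orientation: [-3.142, 0.01, -0.001]
ft_force: [0.3, 0.8, 0.5]
finger_gap: 0.0239
```

```bash
cat > m.py <<'E'
from h import *
s=monitor.sense();print({k:np.round(s[k],3).tolist() for k in("time","ee_pos","orientation","ft_force","finger_gap","joint_positions")})
R=cv2.Rodrigues(np.array(s["orientation"]))[0];print("jaw angle",np.arctan2(R[1,0],R[0,0]),R[:,2].round(3))
E
python3 - <<'E'
from m import *
img,K,W=frame("wrist");save(img,"w1.png")
for n in("seat","sample","reference","tab","weight"):
    print(n,[(tow(W,d["at"]).round(4).tolist(),round(d["p"],2),proj(K,W,tow(W,d["at"])).round().tolist()) for d in landmark_of(n,"wrist")[:2]])
for n,z in(("sample",.048),("reference",.048)):
    for d in regions_of(n,"wrist")[:1]:
        (c,r,a)=cv2.minAreaRect(np.argwhere(d["mask"])[:,::-1].astype(np.float32));print(n,c,r,ray(K,W,c,z).round(4))
b=((img[...,2]>150)&(img[...,0]<90)).astype(np.uint8)
n,l,st,ce=cv2.connectedComponentsWithStats(b)
for i in range(1,n):
    if st[i,4]>300:print("blue",st[i],ce[i],ray(K,W,ce[i],.03).round(4))
E
```

```text
{'time': 3.05, 'ee_pos': [0.581, -0.102, 0.304], 'orientation': [-3.142, 0.01, -0.001], 'ft_force': [0.278, 0.805, 0.476], 'finger_gap': 0.024, 'joint_positions': [-0.31, 0.343, 0.088, 1.315, 0.0, 1.267]}
jaw angle -0.006081379923866411 [ 0.  0. -1.]
seat [([0.5914, 0.0229, 0.0296], 0.85, [329.0, 66.0])]
sample [([0.5276, -0.2086, -0.0007], 0.94, [273.0, 288.0]), ([0.6191, -0.2069, 0.0], 0.8, [351.0, 286.0])]
reference [([0.6524, -0.0606, 0.0428], 0.78, [395.0, 163.0])]
tab []
weight []
sample (316.5, 179.0) (42.0, 41.0) [ 0.5798 -0.0741  0.048 ]
reference (396.5, 163.0) (44.0, 45.0) [ 0.6526 -0.06    0.048 ]
blue [ 301   38   52   57 2295] [326.41960784  65.70108932] [0.5892 0.0231 0.03  ]
```

View pics/w1.png

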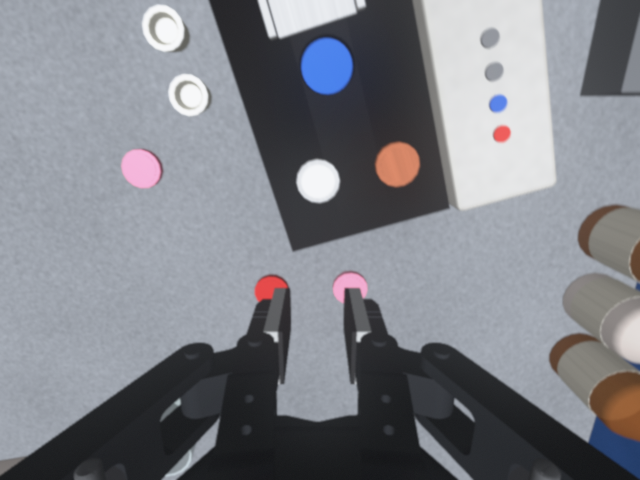

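The close view agrees: sample at (317,180), reference at (397,163), seat at (327,66). Red and pink discs are on the bench at (271,290) and (350,288). I'll descend behind the sample with a 24 mm gap, so the two fingertips cradle the disc.

Request:
{"api": "play_rows", "payload": {
  "deltas": [
    [[-1,4,30,0.02],[-2,8,65,0.04],[-3,12,100,0.06],[-4,15,130,0.08],[-5,17,155,0.081],[-5,17,170,0.081],[-5,17,178,0.081],[-5,17,180,0.081],[-5,17,180,0.081]]
  ]
}}

```text
time: 4.35
ee_pos: [0.5756, -0.1172, 0.1246]
orientation: [3.139, -0.131, 0.001]
ft_force: [-0.3, 0.1, 1.0]
finger_gap: 0.0242
```

```bash
python3 - <<'E'
from m import *
print(manip.tip_reach)
img,K,W=frame("wrist");save(img,"w2.png")
for n in("seat","sample"):
    print(n,[(tow(W,d["at"]).round(4).tolist(),round(d["p"],2)) for d in landmark_of(n,"wrist")[:2]])
for d in regions_of("sample","wrist")[:2]:
    (c,r,a)=cv2.minAreaRect(np.argwhere(d["mask"])[:,::-1].astype(np.float32));print(c,r,ray(K,W,c,.048).round(4))
b=((img[...,2]>150)&(img[...,0]<90)).astype(np.uint8)
n,l,st,ce=cv2.connectedComponentsWithStats(b)
for i in range(1,n):
    if st[i,4]>300:print("blue",st[i],ce[i],ray(K,W,ce[i],.03).round(4))
E
```

```text
{'time': 4.35, 'ee_pos': [0.576, -0.117, 0.125], 'orientation': [3.139, -0.131, 0.001], 'ft_force': [-0.271, 0.107, 0.989], 'finger_gap': 0.024, 'joint_positions': [-0.338, 0.448, -0.214, 0.908, 0.0, 1.316]}
jaw angle -0.0832210978044239 [ 0.001 -0.    -1.   ]
0.0726
seat []
sample [([0.5804, -0.0771, 0.0414], 0.9)]
(16.5, 207.0) (68.0, 33.0) [ 0.4514 -0.062   0.048 ]
(322.1000061035156, 209.80001831054688) (91.23155975341797, 90.78436279296875) [ 0.5805 -0.074   0.048 ]
blue [286   0  75  15 795] [322.95597484   5.67672956] [0.5874 0.0058 0.03  ]
```

View pics/w2.png

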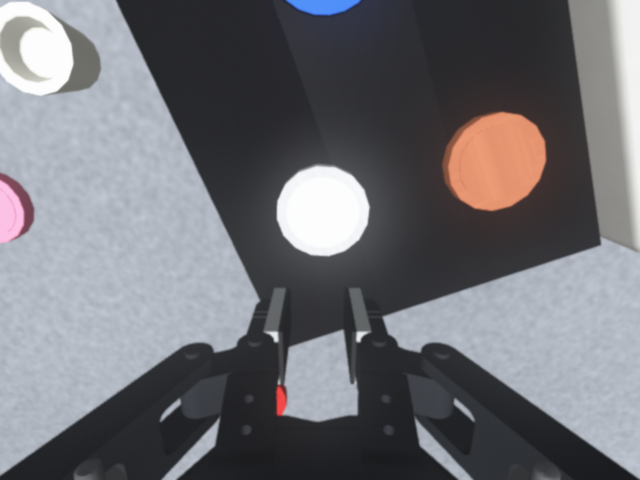

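Sample at (322,210), seat at column 323, finger centre at column 317. The push line is good, so I'll shift about 1 mm and lower.

Request:
{"api": "play_rows", "payload": {
  "deltas": [
    [[1,0,4,0],[1,0,7,0],[1,0,9,0],[1,0,9,0],[1,0,9,0]]
  ]
}}

```text
time: 5.05
ee_pos: [0.5763, -0.1177, 0.1147]
orientation: [-3.139, 0.132, 0.001]
ft_force: [0.9, -0.6, 0.6]
finger_gap: 0.0238
```

Request:
{"api": "play_rows", "payload": {
  "deltas": [
    [[0,0,1,0],[0,0,2,0],[0,0,2,0],[0,0,2,0]]
  ]
}}

```text
time: 5.45
ee_pos: [0.5764, -0.1177, 0.1129]
orientation: [-3.139, 0.132, 0.0]
ft_force: [0.7, 0.1, 0.6]
finger_gap: 0.0237
```

Request:
{"api": "play_rows", "payload": {
  "deltas": [
    [[0,0,1,0],[0,0,1,0],[0,0,1,0]]
  ]
}}

```text
time: 5.75
ee_pos: [0.5765, -0.1177, 0.1126]
orientation: [3.139, -0.132, 0.001]
ft_force: [-1.9, -0.1, 6.3]
finger_gap: 0.0239
```

Request:
{"api": "play_rows", "payload": {
  "deltas": [
    [[0,0,1,0],[0,0,1,0],[0,0,1,0]]
  ]
}}

```text
time: 6.05
ee_pos: [0.5765, -0.1177, 0.1126]
orientation: [3.138, -0.132, 0.002]
ft_force: [-4.2, 1.9, 11.2]
finger_gap: 0.0241
```

Deck contact is at TCP z = 0.1126. I'll lift about 2.5 mm clear and push most of the way.

Request:
{"api": "play_rows", "payload": {
  "deltas": [
    [[0,0,-4,0],[0,-5,-4,0],[0,-10,-4,0],[0,-14,-4,0],[0,-18,-4,0],[0,-22,-4,0],[0,-27,-4,0],[0,-32,-4,0],[0,-37,-4,0],[0,-42,-4,0],[0,-47,-4,0],[0,-52,-4,0],[0,-57,-4,0],[0,-62,-4,0],[0,-67,-4,0],[0,-72,-4,0],[0,-77,-4,0],[0,-81,-4,0],[0,-84,-4,0],[0,-84,-4,0]]
  ]
}}

```text
time: 8.05
ee_pos: [0.5834, -0.0336, 0.1149]
orientation: [-3.139, 0.131, -0.0]
ft_force: [0.3, 0.3, -0.7]
finger_gap: 0.0244
```

```bash
cat > look.py <<'E'
import sys
from m import *
img,K,W=frame("wrist");save(img,sys.argv[1])
for n in("sample","reference"):
  for d in landmark_of(n,"wrist")[:2]:
    p=tow(W,d["at"]);print(n,p.round(4).tolist(),round(d["p"],2),proj(K,W,p).round())
for d in regions_of("sample","wrist")[:2]:
    (c,r,a)=cv2.minAreaRect(np.argwhere(d["mask"])[:,::-1].astype(np.float32));print(c,r,ray(K,W,c,.048).round(4))
b=((img[...,2]>150)&(img[...,0]<90)).astype(np.uint8)
n,l,st,ce=cv2.connectedComponentsWithStats(b)
for i in range(1,n):
    if st[i,4]>150:print("blue",st[i],ce[i],ray(K,W,ce[i],.03).round(4))
E
python3 look.py w3.png
```

```text
{'time': 8.05, 'ee_pos': [0.583, -0.034, 0.115], 'orientation': [-3.139, 0.131, -0.0], 'ft_force': [0.286, 0.277, -0.661], 'finger_gap': 0.024, 'joint_positions': [-0.195, 0.453, -0.233, 0.885, 0.0, 1.459]}
jaw angle -0.08344812554762965 [ 0.  0. -1.]
sample [0.4008, -0.0672, -0.0031] 0.87 [ 29. 339.]
sample [0.5851, -0.0075, 0.0376] 0.71 [318. 248.]
reference [0.6548, -0.0613, 0.0377] 0.9 [471. 340.]
(316.5, 249.0) (92.0, 93.0) [ 0.5847 -0.0043  0.048 ]
(27.0, 346.0) (62.0, 54.0) [ 0.4499 -0.0401  0.048 ]
blue [ 269  120  104   96 7580] [320.84234828 167.01292876] [0.5891 0.0266 0.03  ]
```

View pics/w3.png

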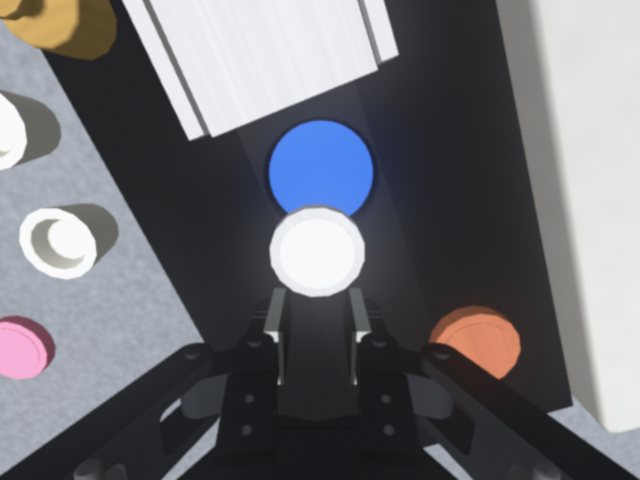

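The sample at (317,249) is about to enter the recess at (321,171), roughly 2 mm off sideways. I'll finish with a small lateral correction.

Request:
{"api": "play_rows", "payload": {
  "deltas": [
    [[1,-4,0,0],[1.5,-8,0,0],[2,-12,0,0],[2,-16,0,0],[2,-20,0,0],[2,-23,0,0],[2,-26,0,0],[2,-28,0,0],[2,-30,0,0],[2,-30,0,0],[2,-30,0,0]]
  ]
}}

```text
time: 9.35
ee_pos: [0.5879, -0.0043, 0.1149]
orientation: [-3.139, 0.132, -0.0]
ft_force: [-0.4, -0.5, 0.8]
finger_gap: 0.0241
```

```bash
python3 look.py w4.png
```

```text
{'time': 9.35, 'ee_pos': [0.588, -0.004, 0.115], 'orientation': [-3.139, 0.132, -0.0], 'ft_force': [-0.446, -0.461, 0.812], 'finger_gap': 0.024, 'joint_positions': [-0.144, 0.459, -0.224, 0.888, 0.0, 1.511]}
jaw angle -0.08395858941972663 [ 0.  0. -1.]
sample [0.5878, 0.0182, 0.0304] 0.66 [315. 250.]
sample [0.4001, -0.0684, -0.0033] 0.57 [ 37. 380.]
reference [0.6548, -0.0587, 0.0397] 0.7 [461. 389.]
(31.0, 386.5) (59.0, 62.0) [ 0.4487 -0.0328  0.048 ]
(316.0, 245.5) (85.0, 86.0) [0.5891 0.0266 0.048 ]
blue [267 194  98  62 602] [314.58803987 219.50332226] [0.5889 0.0327 0.03  ]
```

View pics/w4.png

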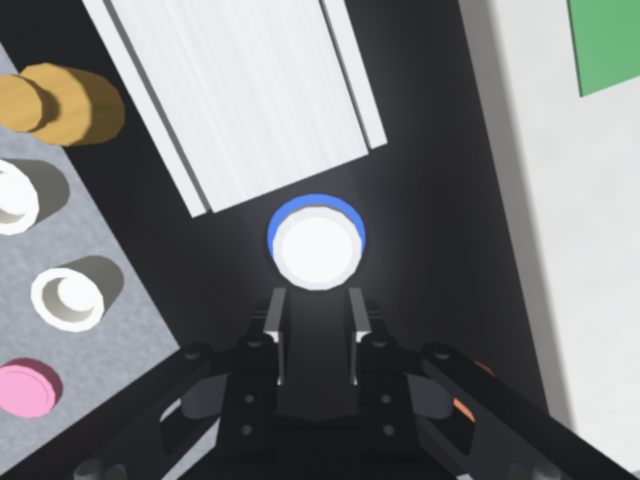

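The sample's outline shrank from 92 to 86 px and stays round, with a blue rim around it. It is about 11 mm lower, so it is down flat. I'll lift, close the fingers and look at the tab and seat.

Request:
{"api": "play_rows", "payload": {
  "deltas": [
    [[2,0,-20,0],[2,0,-50,0],[0,-10,-85,0],[-6,-30,-115,0],[-12,-45,-132,0],[-16,-54,-135,0],[-16,-54,-135,0],[-16,-54,-135,0]]
  ],
  "hand": 0
}}

```text
time: 10.35
ee_pos: [0.576, 0.0507, 0.2485]
orientation: [3.139, -0.132, -0.003]
ft_force: [-0.2, -0.4, -0.6]
finger_gap: -0.0002
```

```bash
python3 look.py w5.png; python3 - <<'E'
from m import *
for c in("wrist","scene","side"):
    img,K,W=frame(c)
    for n in("seat","tab","weight","sample"):
        print(c,n,[(tow(W,d["at"]).round(4).tolist(),round(d["p"],2),proj(K,W,tow(W,d["at"])).round().tolist()) for d in landmark_of(n,c)[:1]])
    hsv=cv2.cvtColor(img,cv2.COLOR_RGB2HSV);m=cv2.inRange(hsv,(5,190,110),(14,255,255))
    n,l,st,ce=cv2.connectedComponentsWithStats(m)
    for i in range(1,n):
        if st[i,4]>80:
            r=cv2.minAreaRect(np.argwhere(l==i)[:,::-1].astype(np.float32));q=cv2.boxPoints(r)
            print("orange",np.round(r[0]),np.round(r[1]),[ray(K,W,x,.07).round(4).tolist() for x in q])
E
```

```text
{'time': 10.35, 'ee_pos': [0.576, 0.051, 0.249], 'orientation': [3.139, -0.132, -0.003], 'ft_force': [-0.172, -0.391, -0.594], 'finger_gap': -0.0, 'joint_positions': [-0.051, 0.342, -0.051, 1.181, -0.0, 1.604]}
jaw angle -0.08375768785193637 [-0.002 -0.    -1.   ]
sample [0.3998, -0.0698, -0.0009] 0.9 [161. 335.]
sample [0.5865, 0.0216, 0.026] 0.78 [333. 249.]
reference [0.6534, -0.0591, 0.039] 0.88 [413. 331.]
(157.0, 336.5) (35.0, 40.0) [ 0.4241 -0.0402  0.048 ]
(336.5, 252.0) (46.0, 47.0) [0.5885 0.0267 0.048 ]
blue [310 226  52  33 220] [334.05454545 236.54545455] [0.5878 0.0342 0.03  ]
{'time': 10.55, 'ee_pos': [0.576, 0.05, 0.249], 'orientation': [3.139, -0.133, -0.003], 'ft_force': [1.124, 0.06, -0.18], 'finger_gap': 0.0, 'joint_positions': [-0.052, 0.342, -0.05, 1.181, -0.0, 1.604]}
jaw angle -0.08487251901549026 [-0.002  0.    -1.   ]
wrist seat []
wrist tab [([0.5065, 0.0836, 0.0405], 0.41, [228.0, 189.0])]
wrist weight [([0.504, 0.0828, 0.0393], 0.68, [225.0, 190.0])]
wrist sample [([0.5907, 0.0195, 0.0279], 0.96, [338.0, 251.0])]
scene seat [([0.5894, 0.0289, 0.0318], 0.66, [335.0, 256.0])]
scene tab [([0.5585, 0.1321, 0.0551], 0.95, [373.0, 220.0])]
scene weight []
scene sample [([0.6176, -0.2054, -0.0015], 0.81, [232.0, 320.0])]
side seat [([0.5918, 0.0262, 0.0324], 0.93, [357.0, 243.0])]
side tab [([0.5542, 0.1382, 0.0588], 0.75, [337.0, 214.0])]
side weight [([0.5087, 0.0865, 0.0378], 0.43, [323.0, 231.0])]
side sample [([0.6179, -0.2069, 0.0029], 0.72, [386.0, 308.0])]
```

View pics/w5.png

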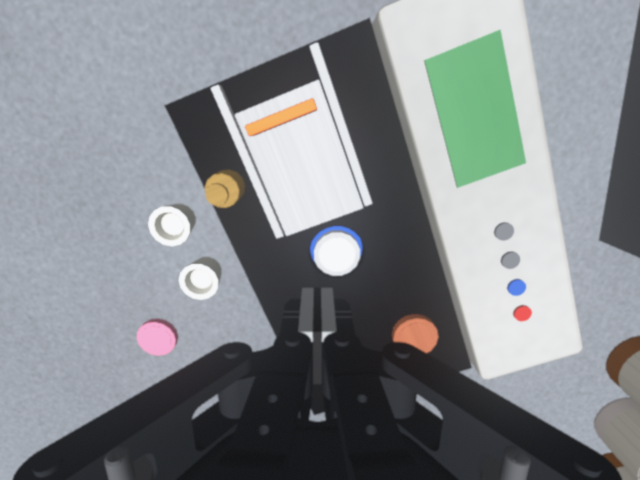

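```bash
python3 - <<'E'
from h import *
img,K,W=frame("wrist")
print(W[:3,3],W[:3,2])
h=cv2.cvtColor(img,cv2.COLOR_RGB2HSV)
m=cv2.inRange(h,(8,120,150),(22,255,255));m[:80]=0;m[150:]=0;m[:,:235]=0;m[:,340:]=0
r=cv2.minAreaRect(np.argwhere(m)[:,::-1].astype(np.float32));q=cv2.boxPoints(r);print(r)
P=np.array([ray(K,W,x,.07) for x in q]);print(P.round(4),P.mean(0).round(4))
for i in range(4):
    d=P[(i+1)%4]-P[i];print(np.linalg.norm(d).round(4),np.arctan2(d[1],d[0]).round(3))
# rails: lower inner ends/top edges, z=.049
for a,b in(((213,88),(277,237)),((312,45),(366,207))):
    d=ray(K,W,a,.049)-ray(K,W,b,.049);print("rail",ray(K,W,a,.049).round(4),ray(K,W,b,.049).round(4),np.arctan2(-d[0],d[1]).round(3))
E
```

```text
[0.58225784 0.13041728 0.31954361] [-0.02683906 -0.31064561 -0.95014681]
((279.7883605957031, 117.7132339477539), (11.342300415039062, 72.25540161132812), 67.98871612548828)
[[0.5329 0.1307 0.07  ]
 [0.5794 0.1439 0.07  ]
 [0.5817 0.1372 0.07  ]
 [0.5347 0.1237 0.07  ]] [0.5572 0.1339 0.07  ]
0.0484 0.276
0.0071 -1.25
0.0488 -2.862
0.0073 1.832
rail [0.5105 0.1581 0.049 ] [0.5425 0.0437 0.049 ] 0.273
rail [0.5829 0.1794 0.049 ] [0.6151 0.0625 0.049 ] 0.269
```

Station yaw is 0.27 rad and the tab is at (0.557, 0.134), in line with the seat. I'll go beyond the tab with closed fingers, turned to the station.

Request:
{"api": "play_rows", "payload": {
  "deltas": [
    [[-8,-25,0,-0.08],[-16,-50,0,-0.16],[-25,-75,0,-0.24],[-33,-100,0,-0.32],[-38,-115,0,-0.355],[-38,-115,0,-0.355],[-38,-115,30,-0.355],[-38,-115,70,-0.355],[-38,-115,100,-0.355],[-38,-115,115,-0.355],[-38,-115,120,-0.355],[-38,-115,120,-0.355],[-38,-115,120,-0.355]]
  ]
}}

```text
time: 12.65
ee_pos: [0.5492, 0.1683, 0.131]
orientation: [3.113, 0.423, 0.003]
ft_force: [-0.3, 0.3, 0.1]
finger_gap: -0.0001
```

```bash
python3 - <<'E'
from m import *
img,K,W=frame("side");img2=frame("scene")[0]
save(np.hstack([cv2.resize(img[150:300,260:460],(400,300)),cv2.resize(img2[170:320,270:470],(400,300))]),"s6.png")
E
```

```text
{'time': 12.65, 'ee_pos': [0.549, 0.168, 0.131], 'orientation': [3.113, 0.423, 0.003], 'ft_force': [-0.338, 0.281, 0.126], 'finger_gap': -0.0, 'joint_positions': [0.158, 0.419, -0.243, 0.907, -0.0, 1.458]}
jaw angle 0.27006362168365305 [ 0.002  0.    -1.   ]
```

View pics/s6.png

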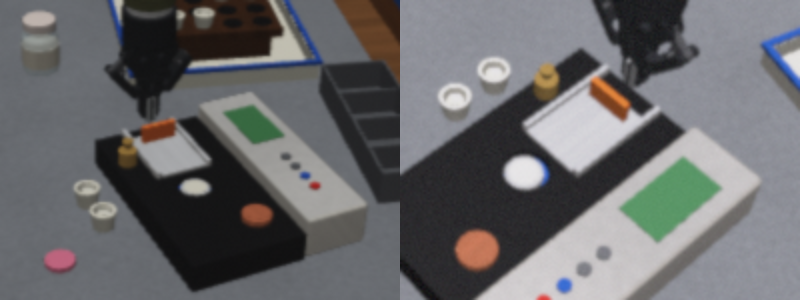

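The fingertips are behind the tab with clearance, and the sample sits low in the recess. I'll push along tool +y.

Request:
{"api": "play_rows", "payload": {
  "deltas": [
    [[0,4,3,0],[0,8,3,0],[0,12,3,0],[0,15,3,0],[0,18,3,0],[0,21,3,0],[0,24,3,0],[0,28,3,0],[0,32,3,0],[0,36,3,0],[0,40,3,0],[0,44,3,0],[0,48,3,0],[0,52,3,0],[0,56,3,0],[0,60,3,0],[0,64,3,0],[0,68,3,0],[0,72,3,0],[0,75,3,0]]
  ]
}}

```text
time: 14.75
ee_pos: [0.5685, 0.096, 0.127]
orientation: [3.113, 0.424, 0.0]
ft_force: [1.2, 1.5, 0.1]
finger_gap: 0.0003
```

Request:
{"api": "play_rows", "payload": {
  "deltas": [
    [[0,2,0,0],[0,4,0,0],[0,5,0,0],[0,5,0,0]]
  ]
}}

```text
time: 15.15
ee_pos: [0.5695, 0.0913, 0.1268]
orientation: [3.112, 0.424, -0.001]
ft_force: [0.9, 0.2, 0.3]
finger_gap: -0.0001
```

Request:
{"api": "play_rows", "payload": {
  "deltas": [
    [[0,2,0,0],[0,3,0,0],[0,3,0,0]]
  ]
}}

```text
time: 15.45
ee_pos: [0.5697, 0.0902, 0.1268]
orientation: [-3.108, -0.426, 0.001]
ft_force: [-1.7, 7.4, 1.5]
finger_gap: 0.0004
```

Request:
{"api": "play_rows", "payload": {
  "deltas": [
    [[0,2,0,0],[0,3,0,0],[0,3,0,0]]
  ]
}}

```text
time: 15.75
ee_pos: [0.5698, 0.0898, 0.1269]
orientation: [-3.103, -0.428, 0.002]
ft_force: [-4.1, 15.5, 3.9]
finger_gap: -0.0002
```

```bash
python3 look.py w7.png
```

```text
{'time': 15.75, 'ee_pos': [0.57, 0.09, 0.127], 'orientation': [-3.103, -0.428, 0.002], 'ft_force': [-4.056, 15.503, 3.902], 'finger_gap': -0.0, 'joint_positions': [0.013, 0.429, -0.238, 0.906, 0.009, 1.31]}
jaw angle 0.2744614907429106 [-0.003  0.009 -1.   ]
sample [0.4009, -0.0686, -0.0016] 0.79 [ 24. 404.]
(23.0, 408.0) (54.0, 46.0) [ 0.4372 -0.0127  0.048 ]
```

View pics/w7.png

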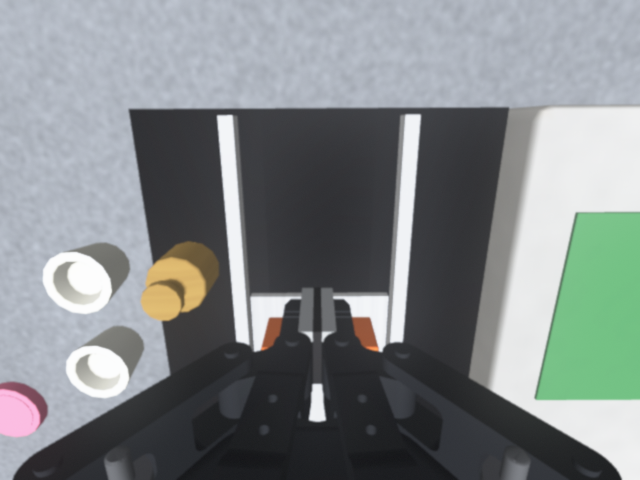

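Hard stop at 15 N after about 61 mm of tab travel. I'll back off, lift and verify.

Request:
{"api": "play_rows", "payload": {
  "deltas": [
    [[0,-5,0,0],[0,-12,0,0],[0,-16,-20,0],[0,-16,-55,0],[0,-16,-95,0],[0,10,-130,0],[0,40,-150,0],[0,60,-160,0],[0,60,-160,0],[0,60,-160,0]]
  ]
}}

```text
time: 16.95
ee_pos: [0.5872, 0.0275, 0.2865]
orientation: [-3.113, -0.422, 0.001]
ft_force: [0.3, -0.2, 1.2]
finger_gap: 0.0001
```

```bash
python3 - <<'E'
from m import *
img,K,W=frame("wrist");i2,K2,W2=frame("scene")
save(np.hstack([cv2.resize(img,(480,360)),cv2.resize(i2[170:320,210:360+20],(320,360))]),"w8.png")
h=cv2.cvtColor(img,cv2.COLOR_RGB2HSV)
m=cv2.inRange(h,(8,170,150),(22,255,255))
n,l,st,ce=cv2.connectedComponentsWithStats(m)
for i in range(1,n):
    if st[i,4]>100: print(st[i],ce[i],ray(K,W,ce[i],.07).round(4))
for c,t in(("scene","tab"),("side","tab"),("wrist","tab"),("scene","reference"),("scene","weight")):
    f=frame(c);print(c,t,[(tow(f[2],d["at"]).round(4).tolist(),round(d["p"],2)) for d in landmark_of(t,c)[:2]])
E
```

```text
{'time': 16.95, 'ee_pos': [0.587, 0.028, 0.287], 'orientation': [-3.113, -0.422, 0.001], 'ft_force': [0.257, -0.175, 1.156], 'finger_gap': 0.0, 'joint_positions': [-0.09, 0.344, 0.047, 1.274, -0.0, 1.212]}
jaw angle 0.2695611625518905 [-0.001 -0.    -1.   ]
scene tab [([0.5772, 0.0755, 0.0569], 0.98)]
side tab [([0.5709, 0.0802, 0.0587], 0.79)]
wrist tab [([0.5688, 0.0783, 0.0551], 0.68), ([0.5057, 0.0821, 0.0396], 0.5)]
scene reference [([0.65, -0.0586, 0.0353], 0.75)]
scene weight [([0.5087, 0.087, 0.0449], 0.73)]
```

View pics/w8.png

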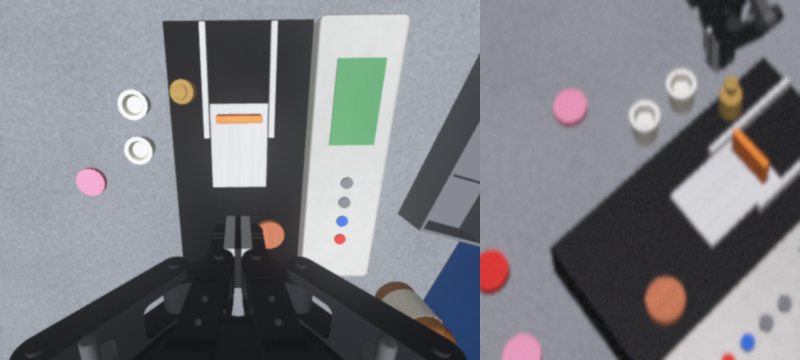

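The shutter covers the recess, the tab is at (0.573, 0.078), the reference and weight have not moved, and the arm is clear. I'll hand in the job.

```bash
python3 -c "
from h import *
print(manip.finish_job())"
```

```text
the job is handed in; nothing more can be done
None
```

I pushed the sample into the recess with two fingertips spread 24 mm apart, then pushed the orange tab until the shutter met a hard stop. I handed the job in at about 17 s, with the arm clear of everything.

- **Sample seated:** before the shutter moved, the disc's outline in the wrist camera had shrunk evenly from 92 to 86 px. That puts it about 11 mm lower, lying flat, with the blue rim showing beyond its front edge. It is now under the shutter, so I could not see it again at the end.
- **Shutter closed:** it slid with only 1–2 N of resistance, then stopped hard at 15 N. By the contact position the tab had travelled about 61 mm. The cameras put it at about 57 mm, within their error. 61 mm fits full closure if the shutter started about 9 mm along. I did not measure that starting point, so the hard stop is the main evidence. The last picture shows the plate covering the whole recess.
- **Everything else:** the copper reference and the brass weight measured within about 5 mm of their first positions, which is the networks' accuracy. The cupels and the red and pink look-alikes look unmoved in the pictures. The networks sometimes reported those look-alikes as the sample, and I ignored those reports.

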